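# Check the big dice in the bench caliper

### The job

Check the red dice: slide the readout's recessed switch fully on, slide the caliper's jaw open, lay all the red dice that are there flat in one row in its trough, and gently slide the jaw shut on the whole row until its measuring spring gives and the red pointer rests inside the green band, holding it there for a second. Then slide the jaw back to its fully open end, put all the dice in the grey bin and slide the switch fully off again. Leave the dice cup, coaster and cribbage board where they are.

Things in the scene. Friction and masses are not known exactly. Their poses are not given: they have to be found in the camera images.
- caliper: Fixed grey bench caliper, base plate 110 (x) by 305 (y) by 10 mm thick. Origin on the work surface; plate spans x -55..55, y -120..185 mm. Beside the trough, at x = 11..47 mm, lies a flat steel beam with scale marks, top at z = 16 mm.
- trough (a point): Middle of the trough's floor, at caliper (-20, 0, 10) mm, axes as caliper. The trough runs straight along the caliper's y, from the anvil to the moving jaw: 34 mm wide between two 5 mm thick walls, 6 mm high (tops at z = 16 mm). It takes a row of up to four dice.
- anvil: Fixed steel jaw across the -y end of the trough; same origin and axes as caliper. Its measuring face is the plane y = -90 mm and its top is at z = 40 mm.
- carriage (a joint): Travel in m of the black sliding carriage along the beam: 0 = fully open (at the caliper's +y end), growing to 0.150 as it slides towards -y to close. Gap between anvil and unsprung moving jaw = 185 mm minus this travel. It stays where it is left; about 4 N of friction. Partly closed at the start, trough empty.
- tab_top (a point): Centre of the top of the orange thumb tab on the carriage, by which it is slid (pinch it from above along the caliper's y). Tab 14 mm thick along y, 24 mm wide along x, standing from z = 24 to 52 mm, at caliper x = 32 mm and y = 150 mm minus the carriage travel.
- jaw (a joint): How far in m the moving jaw has been pushed back into its carriage against its measuring spring: 0 = no measuring force, 0.014 = hard stop. Spring force is 1.5 N when it first gives plus 0.25 N per mm. A red pointer on the jaw stands over the middle of a green band, 8 mm long, on the carriage when this is 0.006 (band: 0.002 to 0.010).
- jaw_face (a point): Centre of the moving jaw's measuring face (faces the anvil, towards the caliper's -y), 14 mm above the trough floor.
- jaw_plate: Aluminium plate of the moving jaw in the trough, 30 mm along x, 12 mm along y, top at z = 37 mm. The pose given is that of the jaw's frame, not of the plate: use jaw_face instead.
- readout: Fixed grey readout box, 80 mm (its x) by 110 mm (its y) by 28 mm high, origin at the centre of its underside, with a dark green display on its top. Along its y runs a recessed switch slot, open at both ends, 34 mm wide (x = -34..0 mm, centred on x = -17 mm) and 7 mm deep: floor at z = 21 mm, rims at z = 28 mm.
- switch (a joint): Position in m of the slide switch in that slot: 0 = off (towards the box's -y, white mark), 0.016 = on (towards +y, green mark), both against stops; about 1.5 N of friction, stays where it is left.
- switch_nub (a point): Centre of the top of the orange switch nub, flush with the rims of the slot: 10 mm long along the box's y, 26 mm across, 6 mm high. It is pushed along the slot with a fingertip that dips into the slot behind it. When off the nub is centred at box y = -8 mm, when on at +8 mm.
- bin: Fixed grey open plastic bin, 180 mm (its x) by 130 mm (its y) by 40 mm high outside, walls and floor 4 mm thick, black flap latch hanging on its +x end; origin at the centre of its underside. Empty at the start.
- mat: Paper-thin cork mat, 250 by 130 mm, flat on the shelf, origin at its centre. The dice start on it.
- die_1: Red acrylic die with white pips, a 28 mm cube, 26 g, origin at the centre of the cube. Two to four dice are there; the others are absent.
- die_2: Red acrylic die with white pips, a 28 mm cube, 26 g, origin at the centre of the cube. Two to four dice are there; the others are absent.
- die_3: Red acrylic die with white pips, a 28 mm cube, 26 g, origin at the centre of the cube. Two to four dice are there; the others are absent.
- die_4: Red acrylic die with white pips, a 28 mm cube, 26 g, origin at the centre of the cube. Two to four dice are there; the others are absent.
- dice_cup: Bystander: clear plastic dice cup, 84 mm across, 95 mm high, standing loose; origin at the centre of its underside.
- coaster: Bystander: white ceramic coaster, 100 mm across, 8 mm thick, lying loose; origin at the centre of its underside.
- cribbage_board: Bystander: walnut cribbage board with steel pegs, 85 by 300 by 20 mm, lying loose; origin at the centre of its underside.

How it is judged:
By the outcome, as a careful person would: the job done as asked, in the order asked, and still so for the second after the job is handed in, with the robot touching nothing.
Of die_1, die_2, die_3, die_4 only 2 to 4 are there at a start; the rules pass over those that are not, and their reading is None.
At some moment in a run one of die_1, die_2, die_3, die_4 may be knocked a few centimetres aside while the robot is not near it.
Once in a run the grip may slacken for a moment while it holds something.
It also fails if it takes over 210 s, if anything falls off the work surface, if the arm or the gripper's body presses on something with over 40 N, if the wrist force passes 120 N, or if a joint passes its speed limit or range.

### The arm

A 6-joint arm with a two-finger parallel gripper is mounted at the origin on the work surface. World frame = base frame: x ahead of the robot, y to its left, z up, the work surface at z = 0. Lengths are in mm, angles in rad, forces in N, time in s.
With the tool pointing down it reaches from about 350 to 775 mm from the base axis. Payload 7.3 kg.
Tool frame: the origin (TCP) lies at the very end of the fingers, on their centre line; the grasp point (between the pads) lies 19 mm behind it; z points along the fingers, y is the line along which they close (so a half turn about z gives the same grasp; the last joint's range is limited). The gripper opens to 92 mm and grips with 3 to 60 N. Pads are 19 mm wide; open, the fingers measure 130 mm over their backs; the gripper's body (75 mm by 190 mm) begins 47 mm behind the grasp point.
Start: joints at [1.11, 0.342, 1.524, -0, 1.275, -0.146], TCP at [162.539, 499.225, 226.741] pointing down, gripper open.
Joint ranges: [-2.53, 2.53], [-0.77, 2.02], [0.04, 2.7], [-1, 4.14], [0.28, 2.66], [-3.11, 3.11]. Speed limits (rad/s): [2.57, 2.57, 3.14, 3.14, 3.14, 3.14].

### API

Orientations are given as [roll, pitch, yaw] about the fixed x, y, z axes, in that order (R = Rz(yaw) Ry(pitch) Rx(roll)).
In Python, from plant import get_obs, vision, workorder gives the robot as it stands.
- The arm moves only by the shell command python3 -m pendant 'ROWS' [OPENING]. ROWS is a JSON object of lists of equal length, an entry for each row: "dp": the shift along the tool's x, y, z in m, a list of three; "rotation": the turn, a rotation vector about the tool's x, y, z in rad, a list of three. A call has 1 to 8 rows; each row is the pose to reach, as a shift and turn from the pose commanded when the call began, along the tool's axes at that moment; what a row does not reach only later rows make up. A row lasts 1/8 s, in which the tool goes at most 62.5 mm and 10.7 degrees, less where a joint would pass 70% of its speed; a pose out of reach is approached as far as the arm can. A call with a gripper value outside its range is refused whole. OPENING is the finger opening in m, from 0 to 0.0918, set as the call begins (- or left out, the last holds). The fingers move at their own pace and stop on an object; the grip force is fixed at half the most. Time passes only in rows, so rows that repeat a pose let the fingers close. It gives the time, the measured TCP pose, the force, the opening and the grip force at its end, in the units of the state.
- get_obs(): the state, without advancing time (a new reading comes with each control period).
- vision.capture(name): name is "scene" or "top"; returns a dict with "pixels" (480x640x3 uint8, red, green, blue), "vfov" (degrees; the focal length in pixels is half the picture's height over the tangent of half this angle, whatever the lens; pixels are square), "cx", "cy" (the principal point, pixels), "pose" (4x4, takes a point from camera to world coordinates). Camera axes: x right, y up, looking along -z (the intrinsics and any distortion apply to the point x, -y, -z); pixel columns grow to the right and rows downward; lengths in mm; the calibration is good to about 2 mm. A picture is of the moment at which its call begins. There is no depth.
- workorder.close_job(): hands the job in; it is judged then, once.
The state is a dict: "time": time; "joint_positions": joint angles; "dq": joint speeds; "tau": joint torques, N m; "tool_pos": TCP position; "tcp_rot": TCP orientation; "contact_force": force on the tool from outside, world axes, zero at the start; "moment": the same for the moment, N m; "grip_width": finger opening in mm; "finger_force": force on a finger pad.
Only numpy, scipy, OpenCV 4.12 (cv2) and the standard library are available. Lean on these libraries where they do the work, as an engineer would, in place of code of your own. Each camera call takes 0.05 s, during which the arm holds its last target. There are 200 camera calls.

## Working session

There is one attempt and no reset: what is moved stays moved. The work goes in short steps, Python scripts to look and compute and a shell command to move; the robot and the scene stay as the last step left them, time stands still between calls to the robot, and variables do not carry over. Pictures are saved under pics/ and viewed, at most 14 in all, crops included, and the job is handed in when it is done.

```bash
ls; mkdir -p pics; python3 - <<'E'
from plant import get_obs, vision
import cv2
print(get_obs())
for n in("scene","top"):
    c=vision.capture(n); cv2.imwrite(f"pics/{n}0.png",c["pixels"][:,:,::-1]); print({k:v for k,v in c.items() if k!="pixels"})
E
```

```text
pics
{'time': 0.0, 'joint_positions': array([ 1.10998365e+00,  3.42738838e-01,  1.52504191e+00, -2.48501494e-05,
        1.27539657e+00, -1.45981380e-01]), 'dq': array([-0.00047399,  0.00074637,  0.00135664,  0.00114254, -0.00111109,
       -0.00147977]), 'tau': array([-1.19668050e-03, -4.31251931e+01, -2.44216561e+01,  7.17147742e-02,
        5.61194227e-02, -1.75751538e-04]), 'tool_pos': array([162.35763522, 498.82318765, 226.027916  ]), 'tcp_rot': array([-3.14002139e+00, -2.07000876e-04,  2.82676845e+00]), 'contact_force': array([-0.06807722,  0.04529756, -0.31888005]), 'moment': array([-0.03249297,  0.00754844,  0.00319268]), 'finger_force': 0.0, 'grip_width': 92.1655224188258}
{'vfov': 49.540126132623065, 'cx': 318.5788032023098, 'cy': 239.04021025798642, 'pose': array([[ 6.76606614e-01, -6.25803461e-01,  3.88038038e-01,
         9.64564141e+02],
       [ 7.36308263e-01,  5.69763847e-01, -3.64992191e-01,
        -3.49799225e+02],
       [ 7.32333136e-03,  5.32671744e-01,  8.46290247e-01,
         8.59865765e+02],
       [ 0.00000000e+00,  0.00000000e+00,  0.00000000e+00,
         1.00000000e+00]])}
{'vfov': 55.47975291808024, 'cx': 323.8775894468387, 'cy': 240.40405450250424, 'pose': array([[-2.39230063e-02,  9.80423504e-01, -1.95441659e-01,
         4.16070327e+02],
       [-9.99640376e-01, -2.10902467e-02,  1.65626379e-02,
         1.84572526e+01],
       [ 1.21164867e-02,  1.95767602e-01,  9.80575462e-01,
         9.59584547e+02],
       [ 0.00000000e+00,  0.00000000e+00,  0.00000000e+00,
         1.00000000e+00]])}
```

View pics/top0.png

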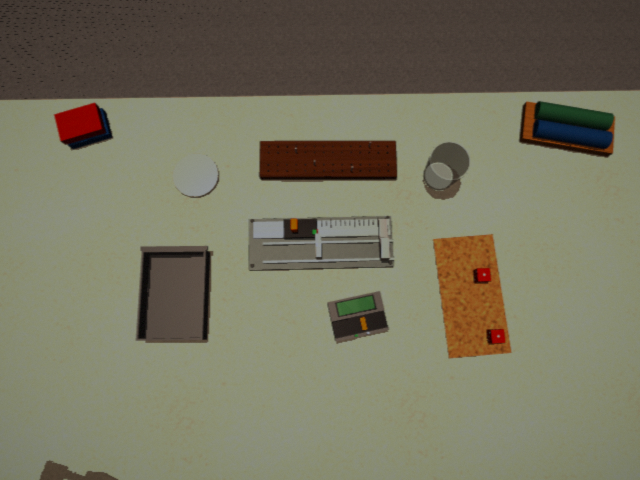

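View pics/scene0.png

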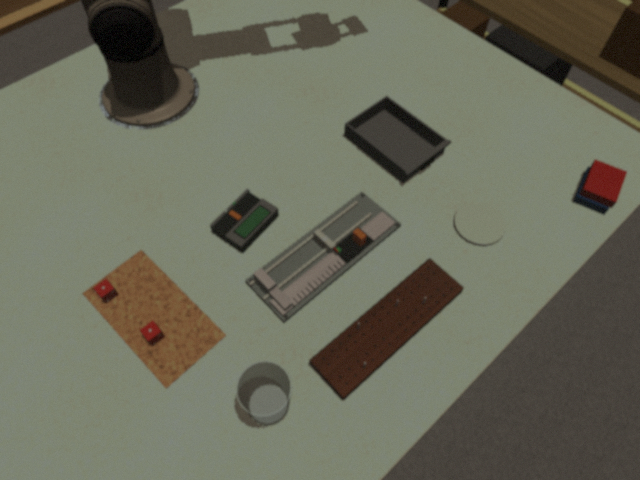

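```bash
cat > h.py <<'E'
import numpy as np, cv2
from plant import get_obs, vision
def ray(c,u,v):
    f=240/np.tan(np.radians(c["vfov"]/2))
    d=np.array([(u-c["cx"])/f,-(v-c["cy"])/f,-1.]); P=c["pose"]
    return P[:3,3],P[:3,:3]@d
def onz(c,u,v,z):
    o,d=ray(c,u,v); return (o+d*(z-o[2])/d[2])[:2]
def proj(c,p):
    f=240/np.tan(np.radians(c["vfov"]/2)); P=c["pose"]
    q=P[:3,:3].T@(np.asarray(p,float)-P[:3,3]); return c["cx"]-f*q[0]/q[2], c["cy"]+f*q[1]/q[2]
def crop(c,x0,y0,w,h,k,name):
    im=cv2.resize(c["pixels"][y0:y0+h,x0:x0+w,::-1],None,fx=k,fy=k,interpolation=cv2.INTER_CUBIC)
    im=cv2.convertScaleAbs(im,alpha=1.5,beta=10)
    cv2.imwrite("pics/"+name,im)
E
python3 - <<'E'
from h import *
c=vision.capture("top")
crop(c,242,210,158,135,5*.88,"a.png")
crop(c,428,228,90,135,4.4,"b.png")
for n,(u,v) in dict(die1=(483,273),die2=(498,335),nub=(363,323),coas=(196,176)).items(): print(n,onz(c,u,v,28))
E
```

```text
die1 [ 526.19796373 -323.58038938]
die2 [ 400.57205401 -342.25071328]
nub [430.70593605 -71.89703747]
coas [747.76285196 272.28334835]
```

View pics/a.png

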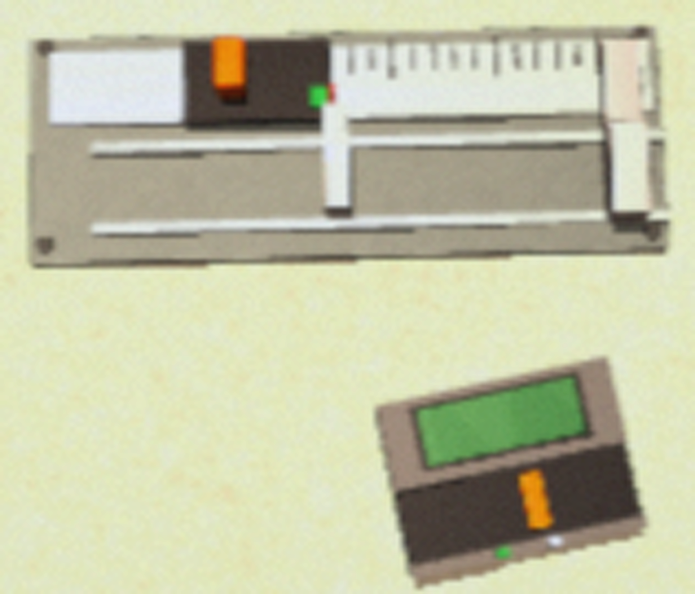

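View pics/b.png

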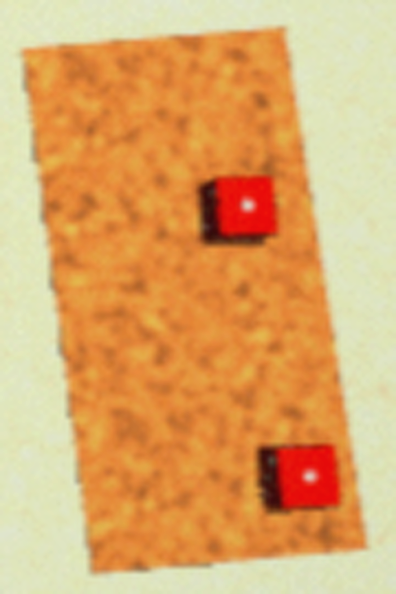

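```bash
cat >> h.py <<'E'
def fit(loc,w):
    loc=np.array(loc,float);w=np.array(w,float);a=loc-loc.mean(0);b=w-w.mean(0)
    th=np.arctan2((a[:,0]*b[:,1]-a[:,1]*b[:,0]).sum(),(a*b).sum())
    R=np.array([[np.cos(th),-np.sin(th)],[np.sin(th),np.cos(th)]]);t=w.mean(0)-R@loc.mean(0)
    return t,th,np.abs(loc@R.T+t-w).max()
def at(pose,x,y):
    (tx,ty),th=pose[:2]; c,s=np.cos(th),np.sin(th); return np.array([tx+c*x-s*y,ty+s*x+c*y])
def go(x,y,z,yaw=None):
    o=get_obs();p=o["tool_pos"];r,pi_,yw=o["tcp_rot"]
    from scipy.spatial.transform import Rotation as Ro
    R=Ro.from_euler("xyz",o["tcp_rot"]); d=R.inv().apply(np.array([x,y,z])-p)/1000
    if yaw is None: yaw=yw
    rv=(R.inv()*Ro.from_euler("xyz",[np.pi,0,yaw])).as_rotvec()
    print("dp",d.round(4),"rot",rv.round(3),"rows",np.ceil(max(np.linalg.norm(d)/.0625,np.degrees(np.linalg.norm(rv))/10.7)))
E
python3 - <<'E'
from h import *
c=vision.capture("top"); s=vision.capture("scene")
U=lambda p:(242+(p[0]+.5)/4.4-.5,210+(p[1]+.5)/4.4-.5)
V=lambda p:(428+(p[0]+.5)/4.4-.5,228+(p[1]+.5)/4.4-.5)
cal=fit([(55,185),(55,-120),(-55,-120),(-55,185)],[onz(c,*U(p),10) for p in[(31,41),(655,30),(666,250),(36,264)]])
ro=fit([(40,55),(40,-55),(-40,-55),(-40,55)],[onz(c,*U(p),28) for p in[(376,408),(605,357),(645,530),(418,588)]])
bn=fit([(90,65),(90,-65),(-90,-65),(-90,65)],[onz(c,*p,40) for p in[(143,247),(208,247),(207,341),(137,341)]])
q=[(14,14),(14,-14),(-14,-14),(-14,14)]
d1=fit(q,[onz(c,*V(p),28) for p in[(216,177),(275,177),(277,236),(217,236)]])
d2=fit(q,[onz(c,*V(p),28) for p in[(278,446),(338,446),(340,507),(280,507)]])
for n,v in dict(cal=cal,ro=ro,bn=bn,d1=d1,d2=d2).items(): print(n,v)
print("nub seen",onz(c,*U((536,499)),28),"exp",at(ro,-17,-8))
tab=onz(c,*U((229,62)),52); print("tab",tab,"travel",150-(tab-at(cal,32,0))@[-np.sin(cal[1]),np.cos(cal[1])])
# check in scene view
im=s["pixels"][:,:,::-1].copy()
def poly(P,z,qq,col):
    cv2.polylines(im,[np.array([proj(s,(*at(P,*a),z)) for a in qq]).round().astype(int)],True,col,1)
poly(cal,10,[(55,185),(55,-120),(-55,-120),(-55,185)],(255,0,255));poly(ro,28,[(40,55),(40,-55),(-40,-55),(-40,55)],(255,0,255))
poly(bn,40,[(90,65),(90,-65),(-90,-65),(-90,65)],(255,0,255));poly(d1,28,q,(255,255,0));poly(d2,28,q,(255,255,0))
im=cv2.resize(im[80:360,60:460],None,fx=2,fy=2,interpolation=cv2.INTER_CUBIC);cv2.imwrite("pics/c.png",im)
E
```

```text
cal (array([600.80769094, -23.12632514]), np.float64(0.0003475815016013025), np.float64(3.0586325107016705))
ro (array([444.01734767, -61.92756516]), np.float64(0.2022477555431306), np.float64(1.8971485828485157))
bn (array([498.41944229, 305.68450707]), np.float64(-0.00584088822854179), np.float64(4.998653524941403))
d1 (array([ 523.01636179, -324.48836091]), np.float64(-0.044785835086857344), np.float64(0.4444553013042878))
d2 (array([ 398.83619212, -341.75820371]), np.float64(-0.04454547473236169), np.float64(0.6776528661531529))
nub seen [430.64036898 -72.76440065] exp [428.97082367 -73.17932571]
tab [633.04360269  63.97376419] travel 62.91112054173104
```

View pics/c.png

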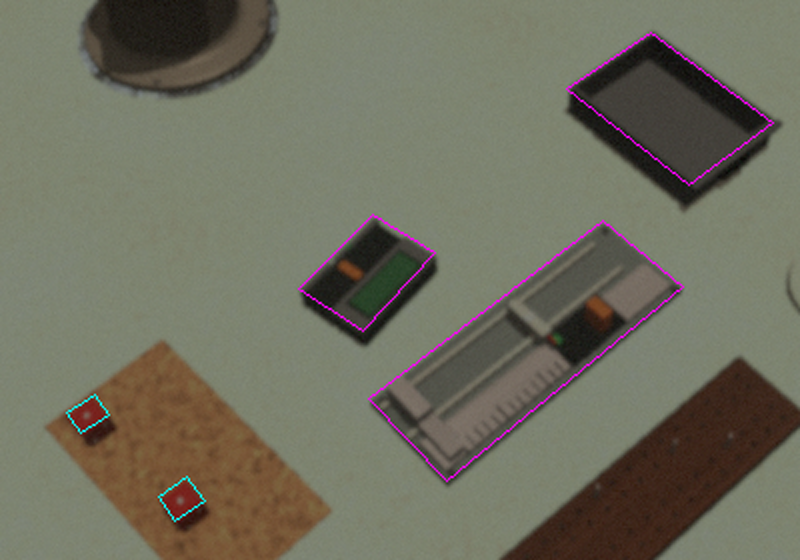

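```bash
cat >> h.py <<'E'
CAL=((600.8,-23.1),0.0003); RO=((444.5,-61.8),0.2022); BN=((498.4,305.7),-0.006)
E
python3 - <<'E'
from h import *
go(430,250,200,3.344)
E
```

```text
dp [-0.3315 -0.154   0.0265] rot [-0.001 -0.    -0.517] rows 6.0
```

```bash
python3 -m pendant '{"dp":[[-0.3315,-0.154,0.0265],[-0.3315,-0.154,0.0265],[-0.3315,-0.154,0.0265],[-0.3315,-0.154,0.0265],[-0.3315,-0.154,0.0265],[-0.3315,-0.154,0.0265],[-0.3315,-0.154,0.0265],[-0.3315,-0.154,0.0265]],"rotation":[[0,0,-0.517],[0,0,-0.517],[0,0,-0.517],[0,0,-0.517],[0,0,-0.517],[0,0,-0.517],[0,0,-0.517],[0,0,-0.517]]}' 0.0; python3 - <<'E'
from h import *
p=at(RO,-17,-42);print(p);go(*p,60,3.344)
E
```

```text
time: 1.25
tool_pos: [430.1, 249.9, 200.0]
tcp_rot: [3.141, -0.001, -2.941]
contact_force: [0.2, 0.5, -0.1]
grip_width: 16.4
finger_force: 0.0
[ 436.2809885  -106.35836453]
dp [ 0.0647 -0.3504  0.1399] rot [ 0.    -0.001 -0.002] rows 7.0
```

```bash
python3 -m pendant '{"dp":[[0.0647,-0.3504,0.1399],[0.0647,-0.3504,0.1399],[0.0647,-0.3504,0.1399],[0.0647,-0.3504,0.1399],[0.0647,-0.3504,0.1399],[0.0647,-0.3504,0.1399],[0.0647,-0.3504,0.1399],[0.0647,-0.3504,0.1399]],"rotation":[[0,0,0],[0,0,0],[0,0,0],[0,0,0],[0,0,0],[0,0,0],[0,0,0],[0,0,0]]}'; python3 - <<'E'
from h import *
c=vision.capture("top");crop(c,300,270,120,100,6,"d.png")
p=at(RO,-17,-42);go(*p,23.5,3.344)
E
```

```text
time: 2.25
tool_pos: [437.0, -104.8, 60.4]
tcp_rot: [3.141, -0.0, -2.939]
contact_force: [-0.7, 0.6, -0.0]
grip_width: 0.8
finger_force: 0.0
dp [ 0.0012 -0.0018  0.0372] rot [0.001 0.    0.001] rows 1.0
```

View pics/d.png

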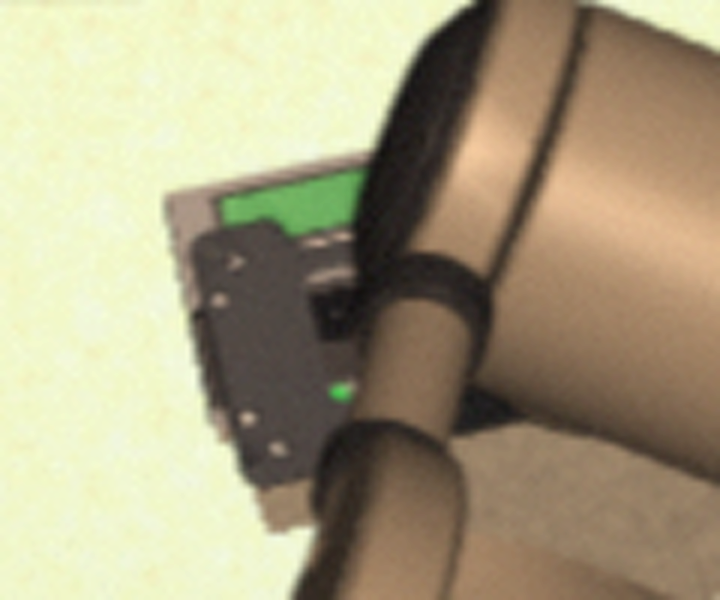

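Gripper and arm hide the nub, as expected; the finger is over the slot's -y half. Descending.

```bash
python3 -m pendant '{"dp":[[0.001,-0.002,0.015],[0.001,-0.002,0.028],[0.001,-0.002,0.037],[0.001,-0.002,0.037],[0.001,-0.002,0.037]],"rotation":[[0,0,0],[0,0,0],[0,0,0],[0,0,0],[0,0,0]]}'
python3 -m pendant '{"dp":[[0,0.004,0],[0,0.008,0],[0,0.012,0],[0,0.016,0],[0,0.02,0]],"rotation":[[0,0,0],[0,0,0],[0,0,0],[0,0,0],[0,0,0]]}'
```

```text
time: 2.92
tool_pos: [436.7, -108.1, 23.5]
tcp_rot: [-3.142, 0.0, -2.939]
contact_force: [0.1, -0.6, -0.7]
grip_width: 0.9
finger_force: 0.0
time: 3.55
tool_pos: [432.4, -88.4, 23.3]
tcp_rot: [3.142, 0.0, -2.939]
contact_force: [-0.9, -0.2, -0.7]
grip_width: 0.5
finger_force: 0.0
```

```bash
python3 -m pendant '{"dp":[[0,0.003,0],[0,0.006,0],[0,0.006,0]],"rotation":[[0,0,0],[0,0,0],[0,0,0]]}'
python3 -m pendant '{"dp":[[0,0.002,0],[0,0.004,0],[0,0.004,0]],"rotation":[[0,0,0],[0,0,0],[0,0,0]]}'
```

```text
time: 3.92
tool_pos: [431.3, -82.6, 23.3]
tcp_rot: [3.142, 0.0, -2.939]
contact_force: [-0.5, -0.9, 1.5]
grip_width: 0.5
finger_force: 0.2
time: 4.3
tool_pos: [430.5, -78.8, 23.3]
tcp_rot: [3.142, 0.0, -2.939]
contact_force: [-0.1, -0.7, -0.3]
grip_width: 0.1
finger_force: 0.4
```

```bash
for i in 1 2; do python3 -m pendant '{"dp":[[0,0.002,0],[0,0.003,0],[0,0.003,0]],"rotation":[[0,0,0],[0,0,0],[0,0,0]]}'|sed -n '2p;4p'; done
```

```text
tool_pos: [429.9, -75.8, 23.3]
contact_force: [0.9, -1.0, 1.1]
tool_pos: [429.3, -72.9, 23.3]
contact_force: [0.9, -1.2, -0.4]
```

```bash
for i in 1 2; do python3 -m pendant '{"dp":[[0,0.002,0],[0,0.003,0],[0,0.003,0]],"rotation":[[0,0,0],[0,0,0],[0,0,0]]}'|sed -n '2p;4p'; done
```

```text
tool_pos: [429.1, -70.7, 23.5]
contact_force: [0.3, -5.5, 0.6]
tool_pos: [429.3, -69.6, 24.0]
contact_force: [-1.5, -17.5, 2.9]
```

```bash
python3 -m pendant '{"dp":[[0,-0.008,0],[0,-0.012,-0.03],[0,-0.012,-0.08],[0,-0.012,-0.09],[0,-0.012,-0.09]],"rotation":[[0,0,0],[0,0,0],[0,0,0],[0,0,0],[0,0,0]]}' 0.045; python3 - <<'E'
from h import *
go(633,64,110,np.pi)
E
```

```text
time: 6.42
tool_pos: [430.3, -78.6, 113.3]
tcp_rot: [3.141, 0.0, -2.939]
contact_force: [0.2, 0.2, 0.4]
grip_width: 43.7
finger_force: 0.0
dp [-0.2272  0.0989  0.0034] rot [0.    0.    0.202] rows 4.0
```

```bash
python3 -m pendant '{"dp":[[-0.227,0.099,0.003],[-0.227,0.099,0.003],[-0.227,0.099,0.003],[-0.227,0.099,0.003],[-0.227,0.099,0.003],[-0.227,0.099,0.003]],"rotation":[[0,0,0.1],[0,0,0.202],[0,0,0.202],[0,0,0.202],[0,0,0.202],[0,0,0.202]]}'; python3 - <<'E'
from h import *
c=vision.capture("top");crop(c,240,210,160,140,4.2,"e.png")
go(633,64,31,np.pi)
E
```

```text
time: 7.18
tool_pos: [631.3, 63.7, 107.8]
tcp_rot: [-3.142, -0.005, -3.141]
contact_force: [-0.2, -0.2, 0.5]
grip_width: 45.1
finger_force: 0.0
dp [-0.002   0.0007  0.0776] rot [-0.    -0.004 -0.   ] rows 2.0
```

View pics/e.png

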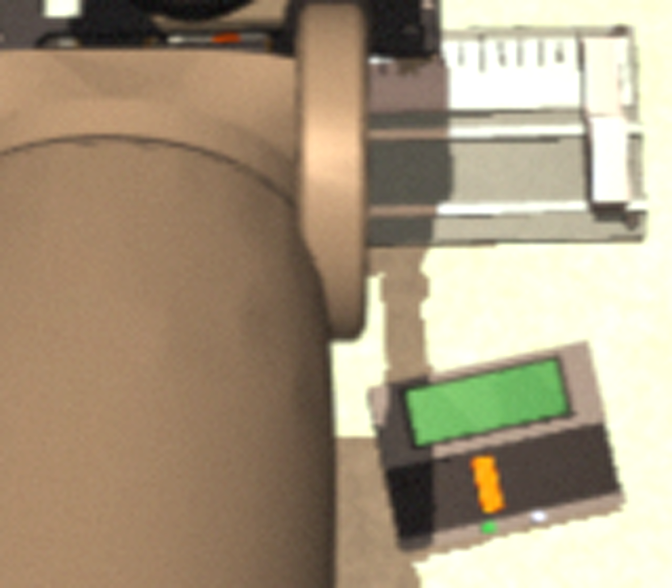

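The nub now sits at the green mark (crop 487,485): switch is on. Now pinch the tab.

```bash
python3 -m pendant '{"dp":[[-0.002,0,0.05],[-0.002,0,0.07],[-0.002,0,0.077],[-0.002,0,0.077]],"rotation":[[0,0,0],[0,0,0],[0,0,0],[0,0,0]]}'
python3 -m pendant '{"dp":[[0,0,0],[0,0,0],[0,0,0],[0,0,0],[0,0,0],[0,0,0]],"rotation":[[0,0,0],[0,0,0],[0,0,0],[0,0,0],[0,0,0],[0,0,0]]}' 0.0
```

```text
time: 7.72
tool_pos: [634.7, 63.1, 33.7]
tcp_rot: [3.142, -0.0, 3.141]
contact_force: [0.6, 0.1, -0.1]
grip_width: 45.0
finger_force: 0.0
time: 8.48
tool_pos: [635.1, 63.7, 33.7]
tcp_rot: [-3.142, 0.0, -3.141]
contact_force: [-0.2, -0.7, 3.1]
grip_width: 13.7
finger_force: 30.0
```

```bash
python3 -m pendant '{"dp":[[0,0.006,0],[0,0.016,0],[0,0.026,0],[0,0.036,0],[0,0.046,0],[0,0.054,0],[0,0.058,0],[0,0.058,0]],"rotation":[[0,0,0],[0,0,0],[0,0,0],[0,0,0],[0,0,0],[0,0,0],[0,0,0],[0,0,0]]}'
python3 -m pendant '{"dp":[[0,0.002,0],[0,0.004,0],[0,0.004,0]],"rotation":[[0,0,0],[0,0,0],[0,0,0]]}'
```

```text
time: 9.48
tool_pos: [635.0, 122.4, 33.7]
tcp_rot: [3.141, 0.0, -3.141]
contact_force: [-0.4, -1.1, 5.1]
grip_width: 14.0
finger_force: 30.0
time: 9.85
tool_pos: [635.0, 125.8, 33.7]
tcp_rot: [-3.141, 0.0, -3.141]
contact_force: [-0.6, -3.0, 5.5]
grip_width: 14.0
finger_force: 30.0
```

```bash
for i in 1 2 3; do python3 -m pendant '{"dp":[[0,0.001,0],[0,0.002,0],[0,0.002,0]],"rotation":[[0,0,0],[0,0,0],[0,0,0]]}'|sed -n '2p;4p;5p'; done
```

```text
tool_pos: [634.9, 126.1, 33.7]
contact_force: [-2.3, -9.0, 5.9]
grip_width: 14.1
tool_pos: [634.9, 126.1, 33.6]
contact_force: [-2.5, -16.8, 6.2]
grip_width: 13.9
tool_pos: [634.9, 126.2, 33.6]
contact_force: [-2.9, -23.7, 7.2]
grip_width: 13.8
```

```bash
python3 -m pendant '{"dp":[[0,-0.004,0],[0,-0.004,0],[0,-0.004,0],[0,-0.004,-0.02],[0,-0.004,-0.07],[0,-0.004,-0.12],[0,-0.004,-0.12]],"rotation":[[0,0,0],[0,0,0],[0,0,0],[0,0,0],[0,0,0],[0,0,0],[0,0,0]]}' 0.04; python3 - <<'E'
from h import *
go(480,-140,150,np.pi/2)
E
```

```text
time: 11.85
tool_pos: [637.3, 128.8, 158.2]
tcp_rot: [3.14, 0.009, -3.141]
contact_force: [0.3, 0.7, -0.6]
grip_width: 40.0
finger_force: 0.0
dp [ 0.1577 -0.2686  0.0064] rot [0.008 0.006 1.572] rows 9.0
```

```bash
python3 -m pendant '{"dp":[[0.03,-0.05,0.006],[0.06,-0.1,0.006],[0.09,-0.15,0.006],[0.12,-0.2,0.006],[0.158,-0.25,0.006],[0.158,-0.269,0.006],[0.158,-0.269,0.006],[0.158,-0.269,0.006]],"rotation":[[0,0,0.18],[0,0,0.36],[0,0,0.54],[0,0,0.72],[0,0,0.9],[0,0,1.08],[0,0,1.26],[0,0,1.44]]}' 0.06; python3 - <<'E'
from h import *
c=vision.capture("top");crop(c,360,200,160,150,4,"f.png")
go(523,-324.5,70,1.526)
E
```

```text
time: 12.85
tool_pos: [476.5, -141.1, 146.3]
tcp_rot: [-3.14, -0.001, 1.695]
contact_force: [-0.2, 0.2, 0.9]
grip_width: 60.1
finger_force: 0.0
dp [-0.1879  0.0246  0.0761] rot [-0.001 -0.001  0.163] rows 4.0
```

View pics/f.png

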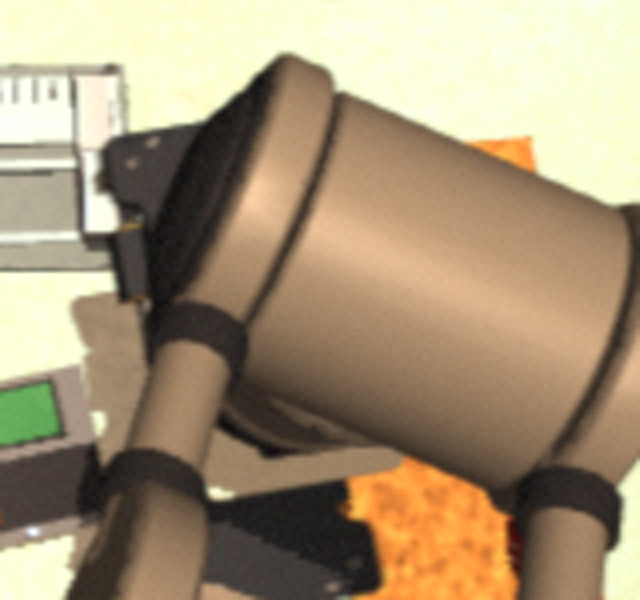

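```bash
cat >> h.py <<'E'
def reds(n):
    c=vision.capture(n); p=c["pixels"].astype(int); m=((p[:,:,0]>110)&(p[:,:,1]<60)&(p[:,:,2]<75)).astype(np.uint8)
    k,_,st,ce=cv2.connectedComponentsWithStats(m)
    print(n,[(st[i][4],ce[i].round(1).tolist(),onz(c,*ce[i],28).round(0).tolist()) for i in range(1,k) if st[i][4]>25])
E
python3 - <<'E'
from h import *
reds("scene");reds("top")
c=vision.capture("scene");print(proj(c,(523,-324.5,28)),proj(c,(398.8,-341.8,28)))
E
```

```text
scene [(np.int32(987), [605.0, 180.3], [873.0, 538.0]), (np.int32(176), [102.9, 287.8], [400.0, -344.0]), (np.int32(199), [150.2, 330.1], [525.0, -326.0])]
top [(np.int32(1148), [77.4, 121.4], [878.0, 534.0])]
(np.float64(150.2794150663795), np.float64(328.6286931114539)) (np.float64(103.55828675269817), np.float64(286.4772976051067))
```

```bash
python3 -m pendant '{"dp":[[-0.188,0.025,0.05],[-0.188,0.025,0.076],[-0.188,0.025,0.076],[-0.188,0.025,0.076],[-0.188,0.025,0.076],[-0.188,0.025,0.076]],"rotation":[[0,0,0.163],[0,0,0.163],[0,0,0.163],[0,0,0.163],[0,0,0.163],[0,0,0.163]]}'; python3 - <<'E'
from h import *
reds("scene");go(523.5,-325,9,1.526)
E
```

```text
time: 13.8
tool_pos: [526.5, -323.0, 72.0]
tcp_rot: [3.141, -0.0, 1.541]
contact_force: [0.1, -0.3, -0.3]
grip_width: 60.1
finger_force: 0.0
scene [(np.int32(989), [605.0, 180.1], [873.0, 538.0])]
dp [-0.0021 -0.0031  0.0633] rot [0.001 0.    0.015] rows 2.0
```

```bash
python3 -m pendant '{"dp":[[0.002,-0.003,0.03],[0.002,-0.003,0.055],[0.002,-0.003,0.063],[0.002,-0.003,0.063]],"rotation":[[0,0,0.015],[0,0,0.015],[0,0,0.015],[0,0,0.015]]}'
python3 -m pendant '{"dp":[[0,0,0],[0,0,0],[0,0,0],[0,0,0],[0,0,0],[0,0,0]],"rotation":[[0,0,0],[0,0,0],[0,0,0],[0,0,0],[0,0,0],[0,0,0]]}' 0.0
```

```text
time: 14.35
tool_pos: [523.7, -321.8, 8.9]
tcp_rot: [3.141, 0.0, 1.525]
contact_force: [-0.4, -0.1, 0.6]
grip_width: 60.4
finger_force: 0.0
time: 15.1
tool_pos: [523.5, -322.5, 8.6]
tcp_rot: [3.141, 0.0, 1.524]
contact_force: [-0.9, 1.3, 3.6]
grip_width: 28.2
finger_force: 29.6
```

```bash
python3 -m pendant '{"dp":[[0,0,-0.03],[0,0,-0.06],[0,0,-0.06],[0,0,-0.06]],"rotation":[[0,0,0],[0,0,0],[0,0,0],[0,0,0]]}'; python3 - <<'E'
from h import *
c=vision.capture("top")
U=lambda x,y:(242+(x+.5)/4.4-.5,210+(y+.5)/4.4-.5)
for p in [(340,184),(150,188),(600,180)]: print(onz(c,*U(*p),16))
go(580.8,-92,90,np.pi/2)
E
```

```text
time: 15.6
tool_pos: [522.9, -322.0, 67.4]
tcp_rot: [-3.14, -0.001, 1.524]
contact_force: [-0.6, -0.0, -1.1]
grip_width: 27.8
finger_force: 29.6
[580.77633211  13.55479509]
[580.8168707  104.03230882]
[ 580.00624395 -110.68100265]
dp [ 0.2323  0.0472 -0.0228] rot [-0.002 -0.001 -0.047] rows 4.0
```

```bash
python3 -m pendant '{"dp":[[0,0,-0.023],[0.06,0.012,-0.023],[0.12,0.024,-0.023],[0.18,0.036,-0.023],[0.232,0.047,-0.023],[0.232,0.047,-0.023],[0.232,0.047,-0.023]],"rotation":[[0,0,-0.047],[0,0,-0.047],[0,0,-0.047],[0,0,-0.047],[0,0,-0.047],[0,0,-0.047],[0,0,-0.047]]}'; python3 - <<'E'
from h import *
c=vision.capture("scene");crop(c,100,130,230,180,3.3,"g.png")
go(580.6,-92,30,np.pi/2)
E
```

```text
time: 16.52
tool_pos: [580.7, -93.0, 90.3]
tcp_rot: [-3.14, -0.0, 1.571]
contact_force: [-0.4, -0.3, 0.3]
grip_width: 28.0
finger_force: 29.6
dp [ 0.0017 -0.      0.0605] rot [-0.001 -0.    -0.001] rows 1.0
```

View pics/g.png

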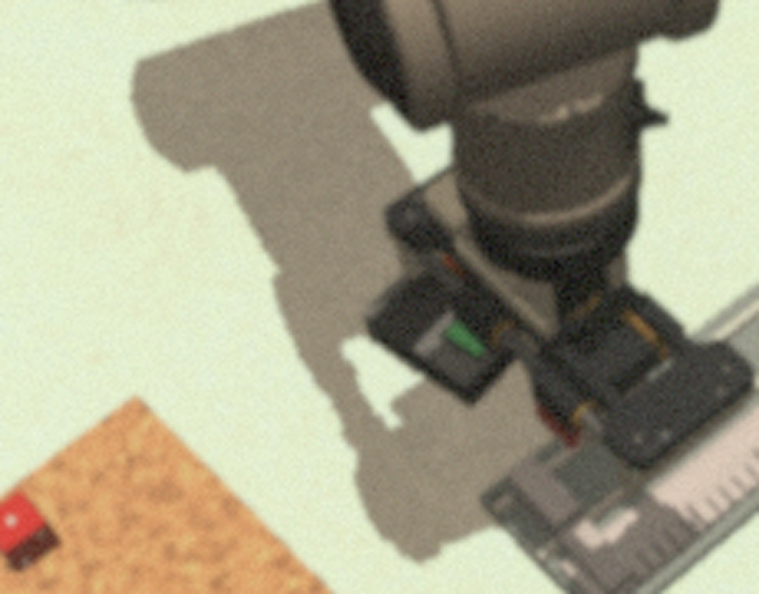

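Die is held between the fingers above the trough near the anvil (crop 565,430); lower it.

```bash
python3 -m pendant '{"dp":[[0.001,0,0.03],[0.001,0,0.055],[0.001,0,0.066],[0.001,0,0.0685],[0.001,0,0.0685]],"rotation":[[0,0,0],[0,0,0],[0,0,0],[0,0,0],[0,0,0]]}'
python3 -m pendant '{"dp":[[0,0,0.001],[0,0,0.0025],[0,0,0.0025]],"rotation":[[0,0,0],[0,0,0],[0,0,0]]}'
```

```text
time: 17.2
tool_pos: [581.7, -92.4, 23.4]
tcp_rot: [3.141, 0.0, 1.57]
contact_force: [-0.1, -0.4, 0.1]
grip_width: 28.0
finger_force: 29.6
time: 17.58
tool_pos: [581.3, -91.7, 20.5]
tcp_rot: [3.141, -0.0, 1.571]
contact_force: [0.5, -0.0, -0.2]
grip_width: 28.1
finger_force: 29.6
```

```bash
python3 -m pendant '{"dp":[[-0.0003,0,0.001],[-0.0003,0,0.002],[-0.0003,0,0.002]],"rotation":[[0,0,0],[0,0,0],[0,0,0]]}'|sed -n '2p;4p'; python3 -m pendant '{"dp":[[0,0,0.0005],[0,0,0.001],[0,0,0.001]],"rotation":[[0,0,0],[0,0,0],[0,0,0]]}'|sed -n '2p;4p'
```

```text
tool_pos: [581.3, -92.1, 18.6]
contact_force: [-1.5, 0.4, 2.8]
tool_pos: [581.3, -92.1, 18.6]
contact_force: [-5.2, 1.1, 11.2]
```

```bash
python3 -m pendant '{"dp":[[0,0,-0.001],[0,0,-0.001],[0,0,-0.001],[0,0,-0.001],[0,0,-0.03],[0,0,-0.08],[0,0,-0.08]],"rotation":[[0,0,0],[0,0,0],[0,0,0],[0,0,0],[0,0,0],[0,0,0],[0,0,0]]}' 0.05; python3 - <<'E'
from h import *
reds("scene");reds("top");go(399,-342,70,1.526)
E
```

```text
time: 19.2
tool_pos: [583.8, -92.8, 101.3]
tcp_rot: [3.134, 0.002, 1.571]
contact_force: [0.1, -0.4, 0.7]
grip_width: 50.5
finger_force: 0.0
scene [(np.int32(1000), [604.8, 180.3], [873.0, 538.0]), (np.int32(172), [103.0, 288.0], [401.0, -344.0])]
top [(np.int32(1144), [77.5, 121.4], [878.0, 534.0]), (np.int32(187), [497.6, 335.7], [399.0, -341.0])]
dp [-0.2499 -0.1823  0.0274] rot [0.001 0.    0.045] rows 5.0
```

```bash
python3 -m pendant '{"dp":[[-0.05,-0.036,0],[-0.1,-0.072,0],[-0.15,-0.108,0],[-0.2,-0.145,0],[-0.25,-0.182,0.027],[-0.25,-0.182,0.027],[-0.25,-0.182,0.027],[-0.25,-0.182,0.027]],"rotation":[[0,0,0.045],[0,0,0.045],[0,0,0.045],[0,0,0.045],[0,0,0.045],[0,0,0.045],[0,0,0.045],[0,0,0.045]]}' 0.06; python3 - <<'E'
from h import *
reds("scene");reds("top");go(399,-341.8,9,1.526)
c=vision.capture("scene");print(proj(c,(580.5,-94,38)))
E
```

```text
time: 20.3
tool_pos: [400.0, -341.0, 70.2]
tcp_rot: [-3.142, -0.0, 1.527]
contact_force: [0.7, -0.2, -0.7]
grip_width: 60.1
finger_force: 0.0
scene [(np.int32(925), [605.9, 180.0], [874.0, 540.0]), (np.int32(149), [275.6, 269.1], [578.0, -93.0])]
top [(np.int32(1137), [77.3, 121.3], [878.0, 534.0]), (np.int32(162), [371.5, 248.2], [583.0, -96.0])]
dp [-0.0007 -0.0012  0.0615] rot [0.    0.    0.002] rows 1.0
(np.float64(275.5842079661797), np.float64(267.70483630412934))
```

Die 1 sits in the trough as expected. Descend on die 2 and grip.

```bash
python3 -m pendant '{"dp":[[-0.001,-0.001,0.03],[-0.001,-0.001,0.055],[-0.001,-0.001,0.0615],[-0.001,-0.001,0.0615]],"rotation":[[0,0,0],[0,0,0],[0,0,0],[0,0,0]]}'|sed -n '2p;4p'
python3 -m pendant '{"dp":[[0,0,0],[0,0,0],[0,0,0],[0,0,0],[0,0,0],[0,0,0]],"rotation":[[0,0,0],[0,0,0],[0,0,0],[0,0,0],[0,0,0],[0,0,0]]}' 0.0
python3 -m pendant '{"dp":[[0,0,-0.03],[0,0,-0.08],[0,0,-0.08],[0,0,-0.08]],"rotation":[[0,0,0],[0,0,0],[0,0,0],[0,0,0]]}'
python3 - <<'E'
from h import *
reds("scene");reds("top");go(580.8,-61.5,90,np.pi/2)
E
```

```text
tool_pos: [398.6, -342.9, 9.0]
contact_force: [0.1, -0.2, -0.5]
time: 21.7
tool_pos: [398.3, -343.2, 9.1]
tcp_rot: [3.141, 0.0, 1.526]
contact_force: [0.0, 0.2, 4.4]
grip_width: 28.2
finger_force: 29.4
time: 22.2
tool_pos: [397.9, -342.7, 88.2]
tcp_rot: [-3.141, -0.001, 1.526]
contact_force: [-0.5, 0.1, -0.9]
grip_width: 28.2
finger_force: 29.4
scene [(np.int32(892), [606.0, 179.9], [874.0, 540.0]), (np.int32(144), [275.6, 269.1], [578.0, -93.0])]
top [(np.int32(1137), [77.3, 121.3], [878.0, 534.0]), (np.int32(161), [371.5, 248.2], [583.0, -96.0])]
dp [ 0.2888  0.1704 -0.0023] rot [-0.002 -0.002 -0.045] rows 6.0
```

```bash
python3 -m pendant '{"dp":[[0.05,0.03,-0.002],[0.1,0.06,-0.002],[0.15,0.09,-0.002],[0.2,0.12,-0.002],[0.25,0.15,-0.002],[0.2885,0.1704,-0.002],[0.2885,0.1704,-0.002],[0.2885,0.1704,-0.002]],"rotation":[[0,0,-0.045],[0,0,-0.045],[0,0,-0.045],[0,0,-0.045],[0,0,-0.045],[0,0,-0.045],[0,0,-0.045],[0,0,-0.045]]}'
python3 - <<'E'
from h import *
go(580.8,-62,20.5,np.pi/2)
E
```

```text
time: 23.3
tool_pos: [580.5, -62.7, 89.6]
tcp_rot: [-3.139, -0.0, 1.571]
contact_force: [-0.1, -0.2, -0.6]
grip_width: 27.5
finger_force: 29.4
dp [0.0007 0.0005 0.0691] rot [-0.003 -0.     0.   ] rows 2.0
```

```bash
python3 -m pendant '{"dp":[[0.0005,0,0.03],[0.0005,0,0.055],[0.0005,0,0.066],[0.0005,0,0.0685],[0.0005,0,0.0685]],"rotation":[[0,0,0],[0,0,0],[0,0,0],[0,0,0],[0,0,0]]}'|sed -n '2p;4p'
python3 -m pendant '{"dp":[[0,0,0.001],[0,0,0.002],[0,0,0.002]],"rotation":[[0,0,0],[0,0,0],[0,0,0]]}'|sed -n '2p;4p;5p'
```

```text
tool_pos: [581.8, -62.5, 22.9]
contact_force: [0.7, -0.4, -0.1]
tool_pos: [581.5, -62.0, 20.5]
contact_force: [-0.7, 0.1, -0.2]
grip_width: 27.9
```

```bash
python3 -m pendant '{"dp":[[0,0.0005,0.001],[0,0.0005,0.0018],[0,0.0005,0.0018]],"rotation":[[0,0,0],[0,0,0],[0,0,0]]}'|sed -n '2p;4p'
python3 -m pendant '{"dp":[[0,0,0],[0,0,0],[0,0,0],[0,0,0],[0,0,-0.03],[0,0,-0.08],[0,0,-0.12],[0,0,-0.12]],"rotation":[[0,0,0],[0,0,0],[0,0,0],[0,0,0],[0,0,0],[0,0,0],[0,0,0],[0,0,0]]}' 0.05
python3 - <<'E'
from h import *
go(634,127,110,np.pi)
E
```

```text
tool_pos: [582.1, -62.0, 19.1]
contact_force: [-2.0, 0.3, 5.2]
time: 25.68
tool_pos: [583.9, -62.5, 142.0]
tcp_rot: [3.135, 0.002, 1.571]
contact_force: [-0.5, -0.6, -0.8]
grip_width: 50.1
finger_force: 0.0
dp [0.1895 0.0499 0.0321] rot [ 0.004  0.007 -1.571] rows 9.0
```

```bash
python3 -m pendant '{"dp":[[0.03,0.01,0],[0.06,0.02,0],[0.09,0.03,0],[0.12,0.04,0],[0.15,0.05,0],[0.188,0.05,0],[0.188,0.05,0],[0.188,0.05,0]],"rotation":[[0,0,-0.18],[0,0,-0.36],[0,0,-0.54],[0,0,-0.72],[0,0,-0.9],[0,0,-1.08],[0,0,-1.26],[0,0,-1.44]]}' 0.045
python3 - <<'E'
from h import *
c=vision.capture("scene");crop(c,220,170,200,160,4,"i.png")
reds("top");go(634,126.2,90,np.pi)
E
```

```text
time: 26.68
tool_pos: [631.1, 126.7, 136.7]
tcp_rot: [-3.141, -0.003, 3.018]
contact_force: [0.1, -0.2, 0.5]
grip_width: 44.8
finger_force: 0.0
top [(np.int32(1148), [77.7, 121.4], [878.0, 533.0]), (np.int32(160), [354.8, 248.6], [583.0, -61.0]), (np.int32(163), [371.6, 248.5], [583.0, -96.0])]
dp [-0.0029  0.0005  0.0469] rot [-0.    -0.003 -0.129] rows 1.0
```

View pics/i.png

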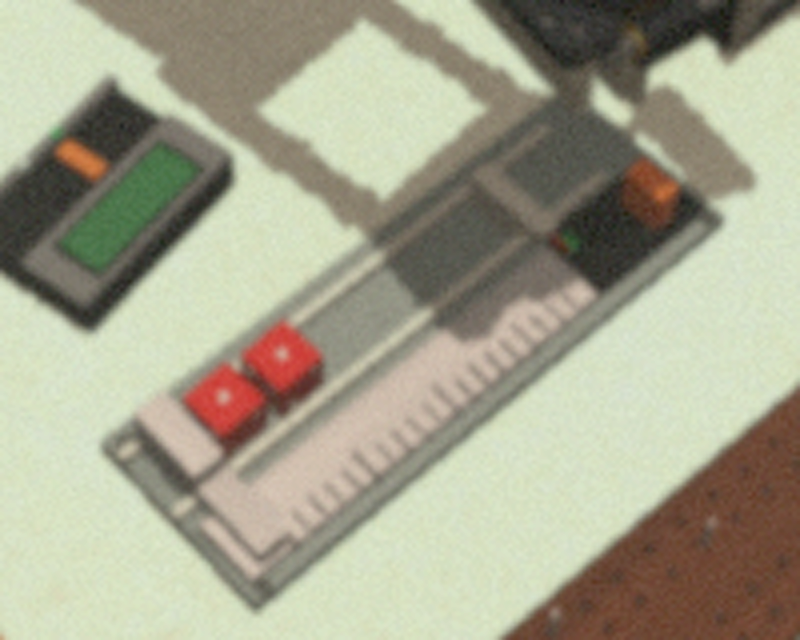

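Both dice lie flat in the trough (crop 225,400 and 283,355), carriage fully open at the far end, switch on. Pinch the tab.

```bash
python3 -m pendant '{"dp":[[-0.003,0,0.03],[-0.003,0,0.06],[-0.003,0,0.09],[-0.003,0,0.1],[-0.003,0,0.1035],[-0.003,0,0.1035]],"rotation":[[0,0,-0.129],[0,0,-0.129],[0,0,-0.129],[0,0,-0.129],[0,0,-0.129],[0,0,-0.129]]}'|sed -n '2,4p'
python3 -m pendant '{"dp":[[0,0,0],[0,0,0],[0,0,0],[0,0,0],[0,0,0],[0,0,0]],"rotation":[[0,0,0],[0,0,0],[0,0,0],[0,0,0],[0,0,0],[0,0,0]]}' 0.0
```

```text
tool_pos: [635.4, 125.6, 35.8]
tcp_rot: [3.141, 0.001, 3.139]
contact_force: [0.4, 0.1, 0.2]
time: 28.28
tool_pos: [635.0, 125.7, 35.3]
tcp_rot: [3.141, 0.0, 3.14]
contact_force: [-0.6, 1.0, 2.8]
grip_width: 13.5
finger_force: 30.0
```

```bash
python3 -m pendant '{"dp":[[0,-0.006,0],[0,-0.016,0],[0,-0.028,0],[0,-0.04,0],[0,-0.052,0],[0,-0.062,0],[0,-0.068,0],[0,-0.07,0]],"rotation":[[0,0,0],[0,0,0],[0,0,0],[0,0,0],[0,0,0],[0,0,0],[0,0,0],[0,0,0]]}'|sed -n '2,6p'
python3 -m pendant '{"dp":[[0,-0.004,0],[0,-0.01,0],[0,-0.018,0],[0,-0.026,0],[0,-0.032,0],[0,-0.036,0],[0,-0.038,0],[0,-0.038,0]],"rotation":[[0,0,0],[0,0,0],[0,0,0],[0,0,0],[0,0,0],[0,0,0],[0,0,0],[0,0,0]]}'|sed -n '2,6p'
```

```text
tool_pos: [635.2, 55.0, 35.3]
tcp_rot: [-3.142, 0.001, 3.139]
contact_force: [1.9, 3.3, 4.1]
grip_width: 14.0
finger_force: 30.0
tool_pos: [635.2, 17.3, 35.3]
tcp_rot: [-3.141, 0.001, 3.14]
contact_force: [4.6, 1.6, 5.1]
grip_width: 13.5
finger_force: 30.0
```

```bash
python3 -m pendant '{"dp":[[0,-0.002,0],[0,-0.004,0],[0,-0.006,0],[0,-0.008,0],[0,-0.01,0],[0,-0.012,0],[0,-0.014,0],[0,-0.016,0]],"rotation":[[0,0,0],[0,0,0],[0,0,0],[0,0,0],[0,0,0],[0,0,0],[0,0,0],[0,0,0]]}'|sed -n '2p;4p;5p'
for i in 1 2; do python3 -m pendant '{"dp":[[0,-0.001,0],[0,-0.002,0],[0,-0.003,0],[0,-0.003,0]],"rotation":[[0,0,0],[0,0,0],[0,0,0],[0,0,0]]}'|sed -n '2p;4p;5p';done
```

```text
tool_pos: [635.3, 1.9, 35.3]
contact_force: [5.4, 3.9, 4.6]
grip_width: 13.9
tool_pos: [635.3, -1.2, 35.3]
contact_force: [4.8, 4.2, 5.1]
grip_width: 13.7
tool_pos: [635.3, -3.9, 35.3]
contact_force: [5.5, 4.8, 4.3]
grip_width: 13.4
```

```bash
python3 -m pendant '{"dp":[[0,-0.001,0],[0,-0.002,0],[0,-0.003,0],[0,-0.003,0]],"rotation":[[0,0,0],[0,0,0],[0,0,0],[0,0,0]]}'|sed -n '2p;4p;5p'; python3 -m pendant '{"dp":[[0,-0.001,0],[0,-0.0018,0],[0,-0.0018,0]],"rotation":[[0,0,0],[0,0,0],[0,0,0]]}'|sed -n '2p;4p;5p'
python3 - <<'E'
from h import *
reds("top");reds("scene");c=vision.capture("top");s=vision.capture("scene")
crop(s,240,210,110,90,6.5,"j.png")
E
```

```text
tool_pos: [635.3, -6.7, 35.3]
contact_force: [4.5, 5.5, 4.1]
grip_width: 14.0
tool_pos: [635.3, -8.3, 35.3]
contact_force: [4.7, 6.9, 3.7]
grip_width: 14.2
top [(np.int32(1143), [77.6, 121.4], [878.0, 533.0])]
scene [(np.int32(991), [605.0, 180.2], [873.0, 538.0]), (np.int32(41), [268.8, 271.1], [573.0, -105.0])]
```

View pics/j.png

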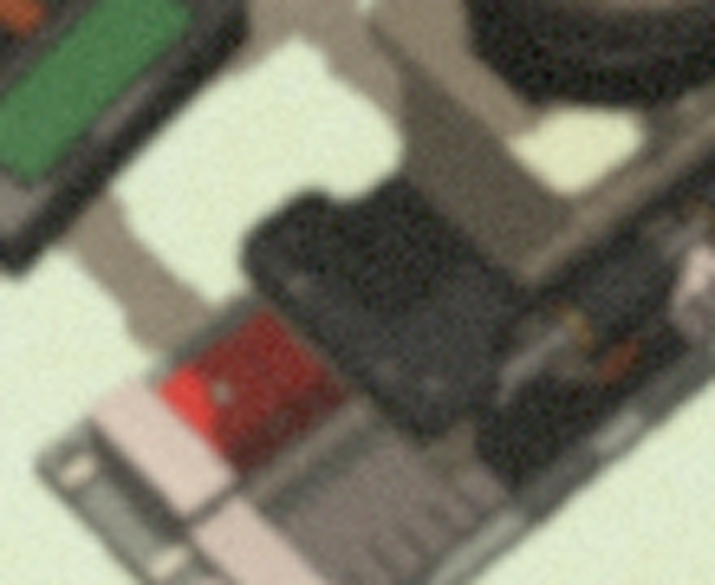

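Dice are pressed together against the anvil (crop 240,390); force 6.9 N ≈ friction + spring at ~5.5 mm. Nudge 0.4 mm and hold.

```bash
for i in 1 2; do python3 -m pendant '{"dp":[[0,-0.0002,0],[0,-0.0002,0],[0,-0.0002,0],[0,-0.0002,0],[0,-0.0002,0],[0,-0.0002,0],[0,-0.0002,0],[0,-0.0002,0]],"rotation":[[0,0,0],[0,0,0],[0,0,0],[0,0,0],[0,0,0],[0,0,0],[0,0,0],[0,0,0]]}'|sed -n '1,2p;4,6p';done
```

```text
time: 34.35
tool_pos: [635.3, -8.4, 35.3]
contact_force: [5.2, 7.2, 4.5]
grip_width: 14.0
finger_force: 30.0
time: 35.35
tool_pos: [635.3, -8.6, 35.3]
contact_force: [5.0, 6.9, 4.6]
grip_width: 13.8
finger_force: 30.0
```

```bash
python3 -m pendant '{"dp":[[0,0,0],[0,0,0],[0,0,0],[0,0,-0.03],[0,0,-0.08],[0,0.05,-0.1],[0,0.1,-0.1],[0,0.15,-0.1]],"rotation":[[0,0,0],[0,0,0],[0,0,0],[0,0,0],[0,0,0],[0,0,0],[0,0,0],[0,0,0]]}' 0.045
python3 - <<'E'
from h import *
s=vision.capture("scene");crop(s,255,200,90,75,8,"k.png"); reds("scene")
E
```

```text
time: 36.35
tool_pos: [634.7, 141.3, 135.3]
tcp_rot: [-3.141, 0.0, 3.139]
contact_force: [0.2, -1.0, 0.1]
grip_width: 45.2
finger_force: 0.0
scene [(np.int32(982), [605.2, 180.1], [873.0, 539.0]), (np.int32(314), [279.7, 265.9], [578.0, -83.0])]
```

View pics/k.png

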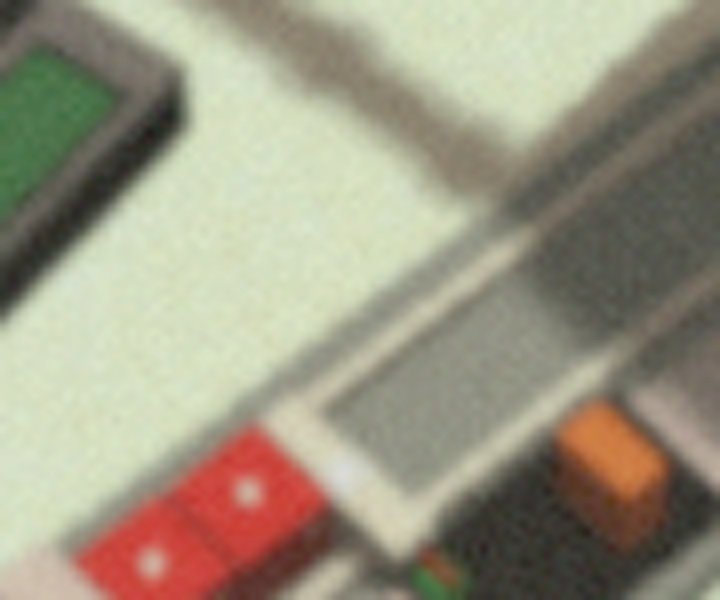

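Dice row is tight between anvil and jaw, and the red pointer stands over the green band (crop 440,570), carriage holding by itself. Now re-pinch and open.

```bash
python3 -m pendant '{"dp":[[0,-0.05,0],[0,-0.1,0],[0,-0.15,0],[0,-0.15,0.03],[0,-0.15,0.07],[0,-0.15,0.09],[0,-0.15,0.1],[0,-0.15,0.1]],"rotation":[[0,0,0],[0,0,0],[0,0,0],[0,0,0],[0,0,0],[0,0,0],[0,0,0],[0,0,0]]}' |sed -n '2p;4p'
python3 -m pendant '{"dp":[[0,0,0],[0,0,0],[0,0,0],[0,0,0],[0,0,0],[0,0,0]],"rotation":[[0,0,0],[0,0,0],[0,0,0],[0,0,0],[0,0,0],[0,0,0]]}' 0.0|sed -n '2p;4,6p'
python3 -m pendant '{"dp":[[0,0.004,0],[0,0.012,0],[0,0.022,0],[0,0.034,0],[0,0.046,0],[0,0.056,0],[0,0.064,0],[0,0.07,0]],"rotation":[[0,0,0],[0,0,0],[0,0,0],[0,0,0],[0,0,0],[0,0,0],[0,0,0],[0,0,0]]}'|sed -n '2p;4,6p'
python3 -m pendant '{"dp":[[0,0.008,0],[0,0.018,0],[0,0.03,0],[0,0.042,0],[0,0.052,0],[0,0.058,0],[0,0.06,0],[0,0.06,0]],"rotation":[[0,0,0],[0,0,0],[0,0,0],[0,0,0],[0,0,0],[0,0,0],[0,0,0],[0,0,0]]}'|sed -n '2p;4,6p'
```

```text
tool_pos: [634.3, -10.0, 34.6]
contact_force: [0.7, 0.1, -0.4]
tool_pos: [634.9, -9.1, 35.5]
contact_force: [-0.5, 3.9, 4.6]
grip_width: 13.4
finger_force: 30.0
tool_pos: [634.7, 59.2, 35.5]
contact_force: [-2.5, -4.8, 6.1]
grip_width: 13.5
finger_force: 30.0
tool_pos: [634.6, 119.6, 35.5]
contact_force: [-3.7, -2.1, 6.3]
grip_width: 13.6
finger_force: 30.0
```

```bash
python3 -m pendant '{"dp":[[0,0.002,0],[0,0.004,0],[0,0.006,0],[0,0.006,0]],"rotation":[[0,0,0],[0,0,0],[0,0,0],[0,0,0]]}'|sed -n '2p;4,6p'
for i in 1 2; do python3 -m pendant '{"dp":[[0,0.001,0],[0,0.002,0],[0,0.002,0]],"rotation":[[0,0,0],[0,0,0],[0,0,0]]}'|sed -n '2p;4p'; done
```

```text
tool_pos: [634.6, 125.2, 35.5]
contact_force: [-3.4, -3.6, 7.0]
grip_width: 13.7
finger_force: 30.0
tool_pos: [634.5, 126.1, 35.5]
contact_force: [-3.1, -7.3, 8.1]
tool_pos: [634.5, 126.1, 35.4]
contact_force: [-4.0, -13.5, 8.5]
```

```bash
python3 -m pendant '{"dp":[[0,-0.002,0],[0,-0.002,0],[0,-0.002,0],[0,-0.002,0],[0,-0.002,-0.02],[0,-0.002,-0.07],[0,-0.002,-0.1],[0,-0.002,-0.1]],"rotation":[[0,0,0],[0,0,0],[0,0,0],[0,0,0],[0,0,0],[0,0,0],[0,0,0],[0,0,0]]}' 0.05|sed -n '1,4p'
python3 - <<'E'
from h import *
go(581,-71.8,100,np.pi/2)
E
```

```text
time: 42.45
tool_pos: [636.4, 128.8, 138.0]
tcp_rot: [3.141, 0.006, 3.14]
contact_force: [0.0, 0.6, -0.9]
dp [ 0.0554 -0.2007  0.0376] rot [0.005 0.004 1.569] rows 9.0
```

```bash
python3 -m pendant '{"dp":[[0.01,-0.025,0],[0.02,-0.05,0],[0.03,-0.08,0],[0.04,-0.11,0],[0.0554,-0.14,0],[0.0554,-0.17,0],[0.0554,-0.2007,0],[0.0554,-0.2007,0]],"rotation":[[0,0,0.18],[0,0,0.36],[0,0,0.54],[0,0,0.72],[0,0,0.9],[0,0,1.08],[0,0,1.26],[0,0,1.44]]}'|sed -n '1,4p'
python3 - <<'E'
from h import *
go(581,-71.3,19,np.pi/2); s=vision.capture("scene");crop(s,240,160,170,130,4.5,"l.png")
E
```

```text
time: 43.45
tool_pos: [578.3, -74.1, 133.4]
tcp_rot: [-3.139, -0.001, 1.691]
contact_force: [-0.2, 0.1, -0.5]
dp [0.0024 0.0032 0.1144] rot [-0.002 -0.     0.121] rows 2.0
```

View pics/l.png

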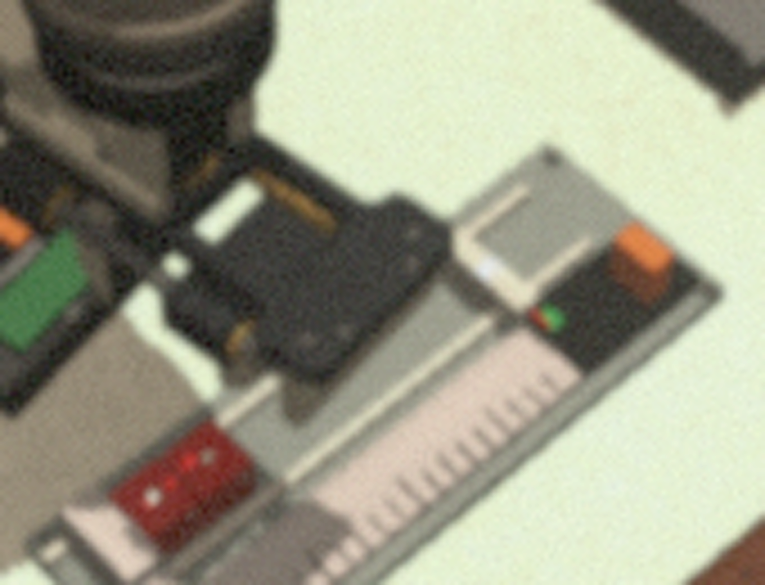

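Dice still tight at the anvil, carriage fully open with pointer off the band. Grip die 2.

```bash
python3 -m pendant '{"dp":[[0.0024,0.003,0.04],[0.0024,0.003,0.07],[0.0024,0.003,0.1],[0.0024,0.003,0.11],[0.0024,0.003,0.114],[0.0024,0.003,0.114]],"rotation":[[0,0,0.121],[0,0,0.121],[0,0,0.121],[0,0,0.121],[0,0,0.121],[0,0,0.121]]}'|sed -n '1,4p'
python3 - <<'E'
from h import *
go(581,-71.3,19,np.pi/2)
E
```

```text
time: 44.25
tool_pos: [582.2, -69.4, 21.6]
tcp_rot: [3.141, 0.0, 1.579]
contact_force: [0.8, -0.1, -0.9]
dp [-0.0019 -0.0012  0.0026] rot [0.001 0.    0.009] rows 1.0
```

```bash
python3 -m pendant '{"dp":[[-0.001,-0.001,0.002],[-0.001,-0.001,0.002],[-0.001,-0.001,0.002],[-0.001,-0.001,0.002],[-0.001,-0.001,0.002],[-0.001,-0.001,0.002]],"rotation":[[0,0,0.009],[0,0,0.009],[0,0,0.009],[0,0,0.009],[0,0,0.009],[0,0,0.009]]}' 0.0
python3 -m pendant '{"dp":[[0,0,-0.02],[0,0,-0.06],[0,0,-0.1],[0,0,-0.1],[0,0,-0.1]],"rotation":[[0,0,0],[0,0,0],[0,0,0],[0,0,0],[0,0,0]]}'
python3 - <<'E'
from h import *
reds("scene");go(470,306,110,np.pi/2)
E
```

```text
time: 45.0
tool_pos: [581.0, -70.6, 19.4]
tcp_rot: [3.141, 0.0, 1.57]
contact_force: [-0.1, -0.7, 5.1]
grip_width: 27.7
finger_force: 30.0
time: 45.62
tool_pos: [580.2, -70.3, 118.1]
tcp_rot: [-3.14, -0.0, 1.57]
contact_force: [0.1, 0.4, -0.2]
grip_width: 27.7
finger_force: 30.0
scene [(np.int32(1006), [604.7, 180.4], [873.0, 538.0])]
dp [ 0.3761 -0.1102  0.0081] rot [-0.003 -0.001 -0.001] rows 7.0
```

```bash
python3 -m pendant '{"dp":[[0.05,-0.015,0],[0.1,-0.03,0],[0.15,-0.045,0],[0.2,-0.06,0],[0.25,-0.075,0],[0.3,-0.09,0],[0.35,-0.105,0],[0.376,-0.11,0]],"rotation":[[0,0,0],[0,0,0],[0,0,0],[0,0,0],[0,0,0],[0,0,0],[0,0,0],[0,0,0]]}'
python3 - <<'E'
from h import *
reds("scene");reds("top");go(470,306,25,np.pi/2)
E
```

```text
time: 46.68
tool_pos: [469.2, 307.6, 117.3]
tcp_rot: [-3.139, 0.001, 1.572]
contact_force: [1.3, 0.6, -0.3]
grip_width: 27.8
finger_force: 30.0
scene [(np.int32(878), [606.1, 180.0], [874.0, 541.0]), (np.int32(144), [273.7, 270.1], [577.0, -97.0])]
top [(np.int32(1144), [77.5, 121.3], [878.0, 534.0]), (np.int32(162), [373.5, 248.6], [582.0, -100.0])]
dp [-0.0017  0.0007  0.0924] rot [-0.003  0.001  0.002] rows 2.0
```

```bash
python3 -m pendant '{"dp":[[-0.001,0,0.05],[-0.001,0,0.08],[-0.001,0,0.092],[-0.001,0,0.092],[-0.001,0,0.095],[-0.001,0,0.097]],"rotation":[[0,0,0],[0,0,0],[0,0,0],[0,0,0],[0,0,0],[0,0,0]]}'|sed -n '2p;4,5p'
python3 -m pendant '{"dp":[[0,0,0],[0,0,0],[0,0,0],[0,0,-0.03],[0,0,-0.09],[0,0,-0.09]],"rotation":[[0,0,0],[0,0,0],[0,0,0],[0,0,0],[0,0,0],[0,0,0]]}' 0.05
python3 - <<'E'
from h import *
go(581,-100,110,np.pi/2)
E
```

```text
tool_pos: [471.8, 304.9, 22.9]
contact_force: [-0.4, 0.2, -0.6]
grip_width: 27.7
time: 48.28
tool_pos: [473.9, 306.0, 116.7]
tcp_rot: [3.133, -0.004, 1.57]
contact_force: [0.3, 0.4, -0.1]
grip_width: 50.1
finger_force: 0.0
dp [-0.406   0.1074  0.006 ] rot [ 0.009 -0.004 -0.001] rows 7.0
```

```bash
python3 -m pendant '{"dp":[[-0.055,0.015,0],[-0.11,0.03,0],[-0.165,0.045,0],[-0.22,0.06,0],[-0.275,0.075,0],[-0.33,0.09,0],[-0.385,0.102,0],[-0.4055,0.1074,0]],"rotation":[[0,0,0],[0,0,0],[0,0,0],[0,0,0],[0,0,0],[0,0,0],[0,0,0],[0,0,0]]}'|sed -n '1,4p'
python3 - <<'E'
from h import *
reds("top");reds("scene");go(581,-99,19,np.pi/2)
E
```

```text
time: 49.28
tool_pos: [578.0, -103.9, 110.9]
tcp_rot: [-3.141, -0.0, 1.567]
contact_force: [-0.3, -0.1, -0.0]
top [(np.int32(1144), [77.5, 121.4], [878.0, 534.0]), (np.int32(178), [175.4, 306.7], [472.0, 305.0])]
scene [(np.int32(97), [384.1, 128.9], [470.0, 307.0]), (np.int32(999), [604.8, 180.3], [873.0, 538.0])]
dp [0.0037 0.003  0.092 ] rot [-0.001 -0.    -0.004] rows 2.0
```

```bash
python3 -m pendant '{"dp":[[0.002,0.0015,0.04],[0.002,0.0015,0.07],[0.002,0.0015,0.085],[0.002,0.0015,0.09],[0.002,0.0015,0.091],[0.002,0.0015,0.091]],"rotation":[[0,0,-0.002],[0,0,-0.002],[0,0,-0.002],[0,0,-0.002],[0,0,-0.002],[0,0,-0.002]]}'|sed -n '1,4p'
python3 - <<'E'
from h import *
go(581,-99,19,np.pi/2)
E
```

```text
time: 50.12
tool_pos: [580.3, -99.0, 22.0]
tcp_rot: [3.14, 0.0, 1.572]
contact_force: [0.1, 0.5, -0.4]
dp [-0.      0.0007  0.003 ] rot [0.002 0.    0.001] rows 1.0
```

```bash
python3 -m pendant '{"dp":[[0,0.0005,0.0025],[0,0.0005,0.0025],[0,0.0005,0.0025],[0,0.0005,0.0025],[0,0.0005,0.0025],[0,0.0005,0.0025]],"rotation":[[0,0,0],[0,0,0],[0,0,0],[0,0,0],[0,0,0],[0,0,0]]}' 0.0
python3 -m pendant '{"dp":[[0,0,-0.02],[0,0,-0.06],[0,0,-0.1],[0,0,-0.1],[0,0,-0.1]],"rotation":[[0,0,0],[0,0,0],[0,0,0],[0,0,0],[0,0,0]]}'
python3 - <<'E'
from h import *
go(530,306,118,np.pi/2)
E
```

```text
time: 50.88
tool_pos: [580.3, -99.0, 18.6]
tcp_rot: [3.141, 0.0, 1.572]
contact_force: [0.0, -0.0, 2.2]
grip_width: 27.7
finger_force: 30.0
time: 51.5
tool_pos: [579.6, -98.8, 117.8]
tcp_rot: [-3.14, -0.0, 1.572]
contact_force: [0.4, 0.6, -0.9]
grip_width: 27.9
finger_force: 30.0
dp [ 0.4048 -0.0492  0.    ] rot [-0.001 -0.     0.001] rows 7.0
```

```bash
python3 -m pendant '{"dp":[[0.055,-0.007,0],[0.11,-0.014,0],[0.165,-0.021,0],[0.22,-0.028,0],[0.275,-0.035,0],[0.33,-0.042,0],[0.385,-0.047,0],[0.4048,-0.049,0]],"rotation":[[0,0,0],[0,0,0],[0,0,0],[0,0,0],[0,0,0],[0,0,0],[0,0,0],[0,0,0]]}'|sed -n '1,6p'
python3 -m pendant '{"dp":[[0,0,0],[0,0,0.03],[0,0,0.06],[0,0,0.08],[0,0,0.09],[0,0,0.095],[0,0,0.095]],"rotation":[[0,0,0],[0,0,0],[0,0,0],[0,0,0],[0,0,0],[0,0,0],[0,0,0]]}'|sed -n '2p;4,5p'
```

```text
time: 52.5
tool_pos: [529.0, 308.3, 116.6]
tcp_rot: [-3.139, 0.001, 1.575]
contact_force: [0.5, -0.2, -0.7]
grip_width: 27.4
finger_force: 30.0
tool_pos: [531.1, 305.3, 23.8]
contact_force: [0.0, 0.1, 0.6]
grip_width: 27.6
```

```bash
python3 -m pendant '{"dp":[[0,0,0],[0,0,0],[0,0,0],[0,0,-0.03],[0,0,-0.09],[0,0,-0.12],[0,0,-0.12]],"rotation":[[0,0,0],[0,0,0],[0,0,0],[0,0,0],[0,0,0],[0,0,0],[0,0,0]]}' 0.04
python3 - <<'E'
from h import *
c=vision.capture("scene"); crop(c,330,90,130,100,5,"m.png")
go(*at(RO,-17,42),110,3.344); print(at(RO,-17,42))
E
```

```text
time: 54.25
tool_pos: [532.2, 306.5, 146.7]
tcp_rot: [3.136, -0.003, 1.572]
contact_force: [-0.0, 0.7, -0.5]
grip_width: 39.8
finger_force: 0.0
dp [-0.33   -0.1121  0.0339] rot [ 2.000e-03  1.000e-03 -1.772e+00] rows 10.0
[419.41168894 -24.06968529]
```

View pics/m.png

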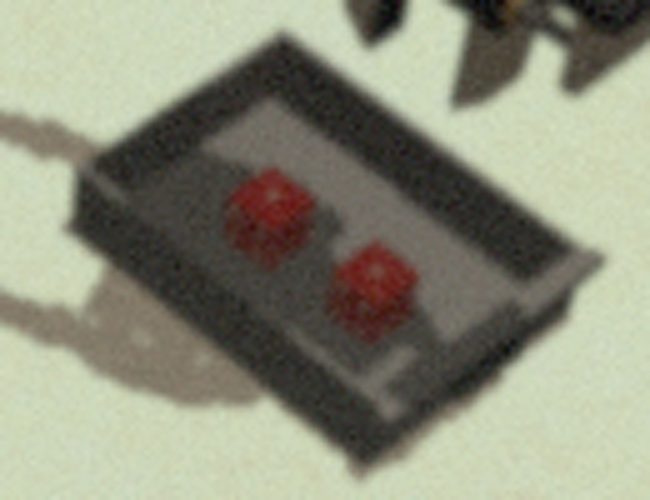

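Both dice are in the bin. Now the switch.

```bash
python3 -m pendant '{"dp":[[-0.04,-0.014,0],[-0.08,-0.028,0],[-0.12,-0.042,0],[-0.16,-0.056,0],[-0.2,-0.07,0],[-0.24,-0.084,0],[-0.28,-0.098,0.02],[-0.32,-0.11,0.03]],"rotation":[[0,0,-0.18],[0,0,-0.36],[0,0,-0.54],[0,0,-0.72],[0,0,-0.9],[0,0,-1.08],[0,0,-1.26],[0,0,-1.44]]}' 0.0|sed -n '1,5p'
python3 - <<'E'
from h import *
go(*at(RO,-17,32),70,3.344)
E
```

```text
time: 55.3
tool_pos: [419.2, -14.6, 111.7]
tcp_rot: [3.141, -0.004, 3.016]
contact_force: [1.4, -0.6, -0.4]
grip_width: 0.2
dp [-0.0048 -0.0188  0.0417] rot [ 0.001 -0.004 -0.328] rows 2.0
```

```bash
python3 -m pendant '{"dp":[[-0.0048,-0.0188,0.02],[-0.0048,-0.0188,0.04],[-0.0048,-0.0188,0.04],[-0.0048,-0.0188,0.04],[-0.0048,-0.0188,0.04]],"rotation":[[0,0,-0.18],[0,0,-0.328],[0,0,-0.328],[0,0,-0.328],[0,0,-0.328]]}'|sed -n '1,4p'
python3 - <<'E'
from h import *
go(*at(RO,-17,32),23.4,3.344)
E
```

```text
time: 55.92
tool_pos: [423.8, -32.8, 74.1]
tcp_rot: [-3.141, 0.001, -2.947]
contact_force: [0.2, 0.1, 0.8]
dp [ 0.0026 -0.0005  0.0507] rot [-0.     0.001 -0.007] rows 1.0
```

```bash
python3 -m pendant '{"dp":[[0.002,0,0.02],[0.002,0,0.04],[0.002,0,0.048],[0.002,0,0.048],[0.002,0,0.048]],"rotation":[[0,0,-0.007],[0,0,-0.007],[0,0,-0.007],[0,0,-0.007],[0,0,-0.007]]}'|sed -n '1,4p'
python3 - <<'E'
from h import *
go(*at(RO,-17,32),23.4,3.344)
E
```

```text
time: 56.55
tool_pos: [422.1, -33.5, 26.2]
tcp_rot: [-3.141, 0.001, -2.939]
contact_force: [-0.4, -0.5, 0.7]
dp [ 0.0007 -0.0002  0.0028] rot [-0.     0.001  0.   ] rows 1.0
```

```bash
python3 -m pendant '{"dp":[[0,0,0.0027],[0,0,0.0027],[0,-0.004,0.0027],[0,-0.008,0.0027],[0,-0.012,0.0027],[0,-0.016,0.0027],[0,-0.02,0.0027],[0,-0.022,0.0027]],"rotation":[[0,0,0],[0,0,0],[0,0,0],[0,0,0],[0,0,0],[0,0,0],[0,0,0],[0,0,0]]}'|sed -n '1,4p'
for i in 1 2 3; do python3 -m pendant '{"dp":[[0,-0.001,0],[0,-0.002,0],[0,-0.002,0]],"rotation":[[0,0,0],[0,0,0],[0,0,0]]}'|sed -n '2p;4p'; done
```

```text
time: 57.55
tool_pos: [426.0, -55.2, 22.9]
tcp_rot: [3.141, -0.0, -2.939]
contact_force: [-0.4, 1.6, 1.6]
tool_pos: [426.4, -57.0, 22.9]
contact_force: [0.2, 1.8, 0.1]
tool_pos: [426.8, -59.0, 22.9]
contact_force: [-0.6, 0.0, 0.4]
tool_pos: [427.2, -61.0, 22.9]
contact_force: [-1.0, 1.0, 0.3]
```

```bash
for i in 1 2; do python3 -m pendant '{"dp":[[0,-0.001,0],[0,-0.002,0],[0,-0.002,0]],"rotation":[[0,0,0],[0,0,0],[0,0,0]]}'|sed -n '2p;4p'; done
```

```text
tool_pos: [427.1, -61.8, 22.8]
contact_force: [-1.0, 8.5, 1.2]
tool_pos: [427.1, -62.3, 22.7]
contact_force: [0.7, 17.2, 2.8]
```

Stop reached. Retreat clear and take a final look.

```bash
python3 -m pendant '{"dp":[[0,0.006,0],[0,0.012,0],[0,0.012,-0.03],[0,0.012,-0.09],[0,0.06,-0.13],[0,0.12,-0.13],[0,0.18,-0.13],[0,0.24,-0.13]],"rotation":[[0,0,0],[0,0,0],[0,0,0],[0,0,0],[0,0,0],[0,0,0],[0,0,0],[0,0,0]]}'|sed -n '1,4p'
python3 - <<'E'
from h import *
c=vision.capture("scene"); im=cv2.convertScaleAbs(c["pixels"][60:430,60:540,::-1],alpha=1.5,beta=10); cv2.imwrite("pics/n.png",cv2.resize(im,None,fx=1.6,fy=1.6,interpolation=cv2.INTER_CUBIC))
E
```

```text
time: 60.42
tool_pos: [379.6, 171.9, 153.4]
tcp_rot: [-3.141, 0.002, -2.94]
contact_force: [1.5, 0.7, 0.3]
```

View pics/n.png

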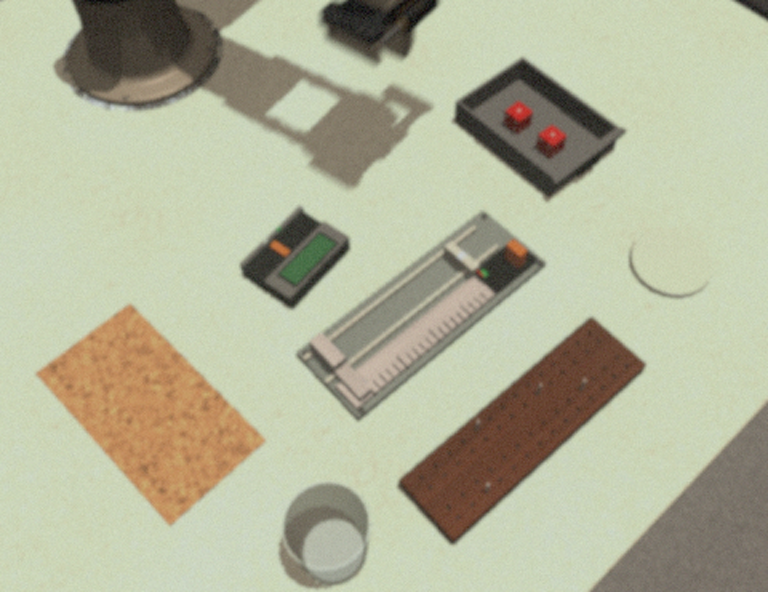

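Both dice are in the bin (517,115; 551,140), the carriage is open, the switch is off, and the bystanders are unmoved. Let the arm settle, then hand in.

```bash
python3 -m pendant '{"dp":[[0,0,0],[0,0,0],[0,0,0],[0,0,0]],"rotation":[[0,0,0],[0,0,0],[0,0,0],[0,0,0]]}'|head -2; python3 -c "
from plant import workorder
print(workorder.close_job())"
```

```text
time: 60.98
tool_pos: [380.1, 169.2, 152.9]
the job is handed in; nothing more can be done
None
```

I handed the job in after about 61 s: the two red dice present were checked in the caliper with the pointer over the green band, then put in the grey bin, the carriage was left fully open and the switch is off again. The dice cup, coaster and cribbage board look unmoved in the final picture; no verdict came back. One enlarged crop I viewed was 800 x 640, slightly over the picture limit.

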